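Prop the guard cover and set the calibration knob

TASK

Prop open the spring-loaded clear guard cover of the calibration unit with the U-shaped metal prop, and leave the prop standing by itself with its tongue fully home in the slot on the deck and the cover leaning on it. Then turn the knob underneath clockwise until it meets its end stop and let go, leaving the cover propped. Handle prop and cover gently, and leave the other things on the bench where they are.

Things in the scene. Friction and masses are not known exactly. Their poses are not given: they have to be found in the camera images.
- housing: grey calibration unit, fixed; yaw varies. Origin on the bench 6 mm behind slot_mark, in the cover's mid-plane; x points from its front to its back, y left, z up. In its frame, mm: flat deck at height 85, x -142 (upright front face) to the slot, y -65 to 140; behind the slot, up to x 55, it is 3.5 higher: a stop for a prop slid back over the deck; hinge pillars at y +-51, 12 wide, up to 141
- slot_mark (a point): reference point (no visible mark) at deck height (85 mm) ahead of the slot, axes as the unit's. The slot for the tongue is in a dark steel shoe set by hand: its centre line is 2 to 14 mm behind (+x) this point: feel for it. Slot 14 mm wide in x, 14 deep, y -20 to 130; its back wall rises 3.5 above the deck as a stop. Best with prop_tip at y 15 to 30: clear of the knob, under the cover, gripper beside the cover
- cover_hinge (a point): the cover's hinge line, along the unit's y: 24 mm behind slot_mark, 133 mm above the bench, in the cover's mid-plane
- cover (a joint): flip cover: flat clear plate, 200 mm from hinge to lip, 90 wide, 5 thick, 120 g; shut (0 rad) it is level over the knob, underside 133 mm high, lip 40 mm out from the unit's front face; open below at the front and sides. Grows as the lip rises, to 1.7 rad. Gravity and a light spring shut it from any angle; about 1 N lifts the lip. Leans at 1.1 to 1.5 rad on the seated prop
- cover_lip (a point): middle of the lip's lower edge, 200 mm from the hinge; on the cover, turning with it
- knob (a joint): knob angle, 0 to 1.75 rad (end stop), grows clockwise seen from above; starts at 0.4 to 0.8; friction of about 0.1 N m, stays where it is left
- knob_grip (a point): black bar knob below the cover: bar 36 mm long, 13 thick, top at height 127 mm, on a disc of 34 diameter with its top at 97. This point is on the knob's axis (x -122, y -26 mm in the unit's frame) at height 119, in the bar; its x axis lies along the bar (along the unit's x at 0 rad) and turns with it
- prop_grip (a point): middle of the grip of the loose U-shaped metal prop, 420 g; grasp from above, fingers closing along this x. From here, in its axes (z up), mm: grip tab 10 thick in x, 24 wide in y, from 53 below to 25 above. Shoulder plane, which stands on the deck, 65 below. Base bar 12 thick, 12 high, y -102 to 12. Strut 16 wide at y -92. Seated: 150 mm above the bench, axes parallel to the unit's
- prop_tip (a point): top of the strut's rounded end (5 mm radius, 24 wide in y), which lifts the cover: 92 mm to -y of prop_grip and 31 above it, 96 above the shoulder plane; axes as prop_grip's
- prop: the same prop; origin at the strut in the shoulder plane, mid-thickness. Tongue under the base bar: 12 mm thick in x, y 11 to 81, reaching 12 below the shoulder plane. Two feet, 8 high, reach out to -x: 40 mm at the strut, 66 at the grip. To +x nothing is beyond 6 mm
- stand: white parking block, fixed, 30 mm high, 104 x 150 mm, with a 16 mm wide slot in which the prop stands at the start (lift it straight up at least 15 mm); origin on the bench under the prop's strut, axes as the prop's
- flask: stoppered volumetric flask, glass, 165 mm tall, 72 mm wide; a bystander, origin at the middle of its underside
- jar: glass jar, 60 mm wide, 85 mm tall; a bystander, origin at the middle of its underside
- funnel: white plastic funnel standing mouth down, 84 mm wide, 120 mm tall; a bystander, origin at the middle of its underside
- washbottle: plastic bottle, 70 mm wide, 170 mm tall; a bystander, origin at the middle of its underside
- weighboat: white weighing tray, 75 x 75 x 18 mm; a bystander, origin at the middle of its underside

How it is judged (in metres and radians):
On the way, in this order (a step that is already met when the one before it is completed fails the run):
1. the cover leans on the prop, which stands released with its tongue fully home in the slot (z of prop_grip in the frame of housing between 0.145 and 0.1535 m and x of prop_grip in the frame of housing between -0.013 and 0.015 m and angle between prop_grip's own z axis and vertical below 0.12 rad and value of joint cover above 1 rad and not (contact force between the fingers and prop above 0.1 N) and contact force between prop and cover above 0.1 N), for 0.3 s.
2. the knob is turned clockwise to its end stop (value of joint knob above 1.67 rad), for 0.2 s.
At the end, for the whole second after the job is handed in: Prop released, at rest, tongue home in the slot (shoulders within 3.5 mm of the deck, grip less than 15 mm ahead of or behind the unit's origin, upright within 0.12 rad); cover resting on it, open more than 1.0 rad; knob within 0.08 rad of its clockwise stop (above 1.67 rad) (all of step 1 and velocity of joint cover between -0.05 and 0.05 rad/s and linear speed of prop below 0.02 m/s and value of joint knob above 1.67 rad); the robot touches nothing.
It fails at once if the prop is pressed on the unit with more than 35 N or on its cover with more than 20 N (contact force between prop and housing above 35 N or contact force between prop and cover above 20 N).
It fails at once if another thing on the bench is moved by more than 30 mm (distance of any of flask, jar, funnel, washbottle, weighboat from where it was at the start of the episode above 0.03 m).
It also fails if it takes over 72 s, if anything falls off the work surface, if the arm or the gripper's body presses on something with over 40 N, if the wrist force passes 120 N, or if a joint passes its speed limit or range.

ROBOT

A 6-joint arm with a two-finger parallel gripper is mounted at the origin on the work surface. World frame = base frame: x ahead of the robot, y to its left, z up, the work surface at z = 0. Lengths are in mm, angles in degrees, forces in N, time in s.
With the tool pointing down it reaches from about 300 to 850 mm from the base axis. Payload 4.2 kg.
Tool frame: the origin (TCP) lies at the very end of the fingers, on their centre line; the grasp point (between the pads) lies 19 mm behind it; x points along the fingers, z is the direction in which the jaws open and shut, and the axes are right-handed (so a half turn about x gives the same grasp; the last joint's range is limited). The gripper opens to 91 mm and grips with 3 to 60 N. Pads are 32 mm wide; open, the fingers measure 118 mm over their backs; the gripper's body (76 mm by 178 mm) begins 60 mm behind the grasp point.
Start: joints at [-77.063, 18.312, 89.639, -0, 72.044, -1.146], TCP at [139.919, -557.736, 180.876] pointing down, gripper open.
Joint ranges: [-177.97, 177.97], [-48.28, 115.42], [12.27, 149.76], [-77.06, 257.06], [2.81, 150.46], [-146.56, 146.56]. Speed limits (degrees/s): [147.25, 147.25, 180, 180, 180, 180].

INTERFACE

Orientations are given as [roll, pitch, yaw] about the fixed x, y, z axes, in that order (R = Rz(yaw) Ry(pitch) Rx(roll)).
In Python, from workcell import state, grab_frame, camera_info, env, search_frame, place_of gives the robot as it stands.
- The arm moves only by the tool drive_tool, never from a script. Its argument "plan" is a list of rows, each a list of 7 numbers: the turn, a rotation vector about the world's x, y, z in degrees, then the shift along the world's x, y, z in mm, then the finger opening in mm, from 0 to 91.2. In form: [[wx, wy, wz, dx, dy, dz, jaw], ...]. A call has 1 to 10 rows; each row is the pose to reach, as a shift and turn from the pose measured when the call began; what a row does not reach only later rows make up. A row lasts 1/8 s, in which the tool goes at most 62.5 mm and 10.7 degrees, less where a joint would pass 70% of its speed; a pose out of reach is approached as far as the arm can. A call with a gripper value outside its range is refused whole. The fingers move at their own pace and stop on an object; "grip_force" is the grip in N (left out, the last holds). Time passes only in rows, so rows that repeat a pose let the fingers close. It gives the time, the measured TCP pose, the force and the opening at its end, in the units of the state.
- state(): the state, without advancing time (a new reading comes with each control period).
- grab_frame(name): name is "scene" or "top" or "wrist"; returns the picture (480x640x3 uint8, red, green, blue); there is no depth.
- camera_info(name): a dict with "intrinsics" (3x3 intrinsics, pixels), "k1" (the pictures are not rectified: a ray, as slopes to the right and down, at radius r is drawn at 1 + k1 r^2 times it, then the intrinsics apply), "origin" and "orientation" of the camera in the world; the wrist camera has in their place "hand_eye" (4x4, takes a point from camera to tool coordinates, whose origin is the TCP and whose axes are the tool frame's). Camera axes: x right, y down, z forward; pixel columns grow to the right and rows downward; lengths in mm; the calibration is good to about 2 mm. A picture is of the moment at which its call begins: read the wrist's pose just before it. camera_info takes no time and is no camera call.
- env.job_done(): hands the job in, once; it reports no verdict.
Trained networks look in the newest picture that a camera, given by its name, has taken for a name from the list of things; names that differ only in an ending like _2 or _b are one class to them, and where a whole thing is asked for, a point or a joint stands for the part that bears it (a point fixed in the world has none). Each returns a list of dicts, best first, with "p" (0 to 1); they miss things now and then, are a little off and sometimes report something else, mostly with a low value. They report only what shows in the picture. A call takes as long as a camera call.
- search_frame(camera, label): "rect" ([left, top, right, bottom] as shares, 0 to 1, of the picture: columns of its width, rows of its height, round what is visible of it).
- place_of(camera, label): "location" ([column, row] as shares, 0 to 1, of the picture: columns of its width, rows of its height: a listed point, or the origin of a listed thing).
The state is a dict: "time_s": time; "qpos": joint angles; "qvel": joint speeds; "effort": joint torques, N m; "ee_pos": TCP position; "ee_rot": TCP orientation; "force": force on the tool from outside, world axes, zero at the start; "torque": the same for the moment, N m; "gripper_width": finger opening in mm.
Only numpy, scipy, OpenCV 4.12 (cv2) and the standard library are available. Lean on these libraries where they do the work, as an engineer would, in place of code of your own. Each camera call takes 0.05 s, during which the arm holds its last target. There are 200 camera calls.

## Working session

There is one attempt and no reset: what is moved stays moved. The work goes in short steps, Python scripts to look and compute and a tool call to move; the robot and the scene stay as the last step left them, time stands still between calls to the robot, and variables do not carry over. Pictures are saved under pics/ and viewed, about 8 in all and at most 12, crops included, and the job is handed in when it is done.

Besides the shell and the picture viewer there is one more tool, called as a command line: name --pt "numbers of a row" for each row, then --argument value for the rest. drive_tool: Moves the arm, as the interface text tells. Its arguments: {"type":"object","properties":{"plan":{"type":"array"},"grip_force":{"type":"number"}},"required":["plan"]}

```bash
ls; mkdir -p pics; cat > h.py <<'E'
import numpy as np, cv2
from scipy.spatial.transform import Rotation as R
from workcell import *
def cam(n,st=None):
    c=camera_info(n); K=np.array(c["intrinsics"]); k1=c["k1"]
    if "hand_eye" in c:
        st=st or state(); T=np.eye(4); T[:3,:3]=R.from_euler('xyz',st["ee_rot"],degrees=True).as_matrix(); T[:3,3]=st["ee_pos"]
        M=T@np.array(c["hand_eye"]); return K,k1,M[:3,3],M[:3,:3]
    o=np.array(c["orientation"]); 
    Rm=o if o.shape==(3,3) else R.from_euler('xyz',o,degrees=True).as_matrix()
    return K,k1,np.array(c["origin"]),Rm
def ray(C,uv):
    K,k1,o,Rm=C; d=np.array([(uv[0]*640-K[0,2])/K[0,0],(uv[1]*480-K[1,2])/K[1,1]])
    s=d.copy()
    for _ in range(20): s=d/(1+k1*(s@s))
    return o,Rm@np.array([s[0],s[1],1.])
def onz(C,uv,z):
    o,d=ray(C,uv); return o+d*(z-o[2])/d[2]
def proj(C,p):
    K,k1,o,Rm=C; q=Rm.T@(np.array(p,float)-o); s=q[:2]/q[2]; s=s*(1+k1*(s@s)); return np.array([K[0,0]*s[0]+K[0,2],K[1,1]*s[1]+K[1,2]])
def save(n,f): cv2.imwrite(f,cv2.cvtColor(grab_frame(n),cv2.COLOR_RGB2BGR))
E
python3 - <<'E'
from h import *
print(state())
for n in ("scene","top","wrist"):
    save(n,f"pics/{n}0.png"); c=camera_info(n); print(n,c)
Z=dict(housing=0,slot_mark=85,cover_hinge=133,cover_lip=133,knob_grip=119,prop_grip=None,prop_tip=None,prop=None,stand=0,flask=0,jar=0,funnel=0,washbottle=0,weighboat=0)
for l,z in Z.items():
    for n in ("scene","top"):
        r=place_of(n,l); C=cam(n)
        for q in r[:2]: print(l,n,round(q["p"],2),np.round(q["location"],3),"" if z is None else np.round(onz(C,q["location"],z)[:2],1))
E
```

```text
pics
{'time_s': 0.0, 'qpos': array([-7.70622326e+01,  1.83518473e+01,  8.97071151e+01,  4.27513729e-06,
        7.20428441e+01, -1.14634868e+00]), 'qvel': array([-0.09328481, -0.07195924,  0.03783278, -0.06255455,  0.08749668,
       -0.05148992]), 'effort': array([-6.67178429e-04, -4.12465632e+01, -2.31973135e+01,  7.28462194e-02,
        4.56349051e-02, -1.46158372e-04]), 'ee_pos': array([ 139.79401868, -557.16516961,  180.01345711]), 'ee_rot': array([178.85136383,  89.8981935 , 102.93547864]), 'force': array([ 0.5168232 , -0.23711097, -0.08311247]), 'torque': array([0.02288114, 0.00438352, 0.0352511 ]), 'gripper_width': 91.12079745125075}
scene {'intrinsics': array([[438.95515596,   0.        , 314.14172232],
       [  0.        , 438.95515596, 248.63850519],
       [  0.        ,   0.        ,   1.        ]]), 'k1': 0.0015896203553740717, 'origin': array([1103.47924894,  716.55668061,  770.06264025]), 'orientation': array([-127.17543541,   -1.02156601,  144.10726898])}
top {'intrinsics': array([[521.86158682,   0.        , 313.69780688],
       [  0.        , 521.86158682, 245.17
[... 1676 characters left out ...]
.465] 
stand top 0.88 [0.359 0.599] [447.1 237.1]
stand top 0.3 [0.356 0.605] [438.8 241.8]
flask scene 0.91 [0.374 0.478] [ 628.9 -306.3]
flask scene 0.34 [0.563 0.779] [673.  312.4]
flask top 0.6 [0.682 0.462] [ 636.2 -307.2]
jar scene 0.6 [0.429 0.464] [ 520.6 -277.9]
jar top 0.6 [0.675 0.555] [ 516.5 -296.4]
funnel scene 0.72 [0.565 0.778] [670.5 313.1]
funnel top 0.96 [0.322 0.419] [675.7 308.7]
washbottle scene 0.67 [0.399 0.674] [782.7  60. ]
washbottle scene 0.44 [0.564 0.784] [676.3 317.1]
washbottle top 0.83 [0.474 0.342] [781.9  50.9]
weighboat scene 0.89 [0.485 0.424] [ 359.9 -308.9]
weighboat scene 0.18 [0.563 0.78 ] [674.3 313. ]
weighboat top 0.91 [0.682 0.675] [ 365.1 -312. ]
```

View pics/top0.png

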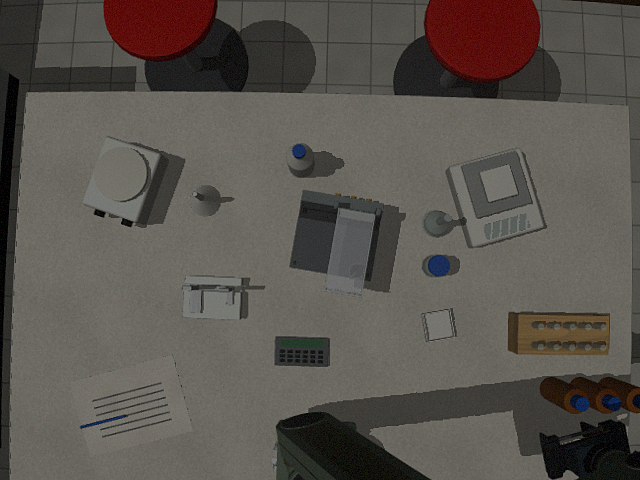

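View pics/scene0.png

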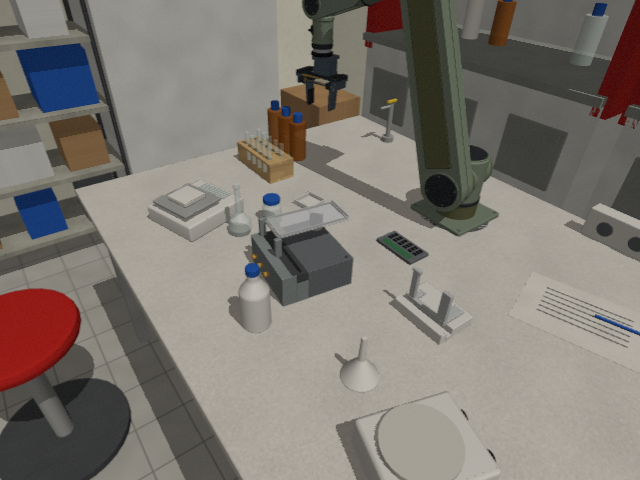

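```bash
python3 - <<'E'
from h import *
def tri(l):
    ps=[];A=np.zeros((3,3));b=np.zeros(3);Rr=[]
    for n in ("scene","top"):
        grab_frame(n); q=place_of(n,l)
        if not q: return None
        o,d=ray(cam(n),q[0]["location"]); d/=np.linalg.norm(d); P=np.eye(3)-np.outer(d,d);A+=P;b+=P@o;Rr.append((P,o))
    x=np.linalg.solve(A,b); return x,[np.linalg.norm(P@(x-o)) for P,o in Rr]
for l in ("prop_grip","prop_tip","prop","slot_mark","cover_hinge","cover_lip","housing"):
    t=tri(l); print(l,None if t is None else (np.round(t[0],1),np.round(t[1],1)))
C=cam("top")
for uv,z in (([.294,.606],95+30-6),):
    pass
for g in (90,95,100): print(g,onz(C,[.294,.606],g)[:2],onz(C,[.349,.605],g+31)[:2])
E
```

```text
prop_grip (array([446.7, 325.2, 107.9]), array([0., 0.]))
prop_tip (array([ 253.3, -161.6, -139. ]), array([201.7, 201.7]))
prop (array([448. , 229.8,  32.8]), array([3., 3.]))
slot_mark (array([616.4, -83.8,  79.9]), array([2.8, 2.8]))
cover_hinge (array([636.6, -73.8, 151.1]), array([0.2, 0.2]))
cover_lip (array([661.9,  90.9, 298.6]), array([69., 69.]))
housing (array([616.9, -83.5,  -6.6]), array([3.3, 3.3]))
90 [438.5613867  325.89554277] [443.65557394 231.63252695]
95 [438.76958698 324.61436842] [443.84867368 230.69407047]
100 [438.97778726 323.33319407] [444.04177341 229.75561398]
```

The top picture shows the unit at (295-380, 192-295) px with the cover's lip at about (344,293), and the prop in its stand at (183-245, 277-320). The scene picture agrees: cover shut, calculator in front of the unit, prop standing in its stand. The networks' hinge and prop hits lie on these.

```bash
python3 - <<'E'
from h import *
s=state(); M=R.from_euler('xyz',s["ee_rot"],degrees=True).as_matrix(); print(s["time_s"]); print(M.round(3)); print("cam axis offset (tool y) world",M[:,1])
C=cam("top")
for uv in ((275,336),(330,366)): print(onz(C,[uv[0]/640,uv[1]/480],10)[:2])
for uv in ((303,192),(291,267)): print("left deck edge",onz(C,[uv[0]/640,uv[1]/480],85)[:2])
E
```

```text
2.95
[[ 0.     0.97   0.243]
 [-0.     0.243 -0.97 ]
 [-1.     0.     0.   ]]
cam axis offset (tool y) world [9.69934596e-01 2.43365733e-01 1.22942635e-05]
[324.12342195 112.67200513]
[250.05940256 -33.22097241]
left deck edge [693.3310382   46.75838298]
left deck edge [505.08512092  71.37017444]
```

drive_tool --pt "0 0 0 0 0 62 91" --pt "0 0 5 20 20 124 91" --pt "0 0 15 55 65 170 91" --pt "0 0 25 94 115 170 91" --pt "0 0 35 133 165 170 91" --pt "0 0 45 172 215 170 91" --pt "0 0 55 211 265 170 91" --pt "0 0 65 250 315 170 91" --pt "0 0 70 289 365 170 91" --pt "0 0 70 328 415 170 91"

```text
time_s: 4.2
ee_pos: [457.2, -155.9, 351.2]
ee_rot: [-25.4, 89.9, -31.3]
force: [0.4, -1.1, 1.0]
gripper_width: 91.1
```

drive_tool --pt "0 0 0 30 40 0 91" --pt "0 0 0 60 80 0 91" --pt "0 0 0 92 122 0 91" --pt "0 0 0 92 122 0 91" --pt "0 0 0 92 122 0 91"

```text
time_s: 4.82
ee_pos: [548.8, -34.3, 351.0]
ee_rot: [-77.0, 89.9, -82.8]
force: [0.8, 0.2, 0.9]
gripper_width: 90.5
```

```bash
python3 - <<'E'
from h import *
s=state(); print(s["time_s"],s["ee_pos"],s["qpos"])
C=cam("wrist"); save("wrist","pics/w1.png")
for l,z in dict(slot_mark=85,cover_hinge=133,cover_lip=133,knob_grip=119,housing=0).items():
    for q in place_of("wrist",l)[:2]: print(l,round(q["p"],2),np.round(q["location"]*np.array([640,480])),np.round(onz(C,q["location"],z)[:2],1))
E
```

```text
4.825 [548.84748645 -34.26969207 351.00957179] [-4.72599645e+00  1.28842512e+01  7.33048152e+01 -6.74637626e-02
  9.37967479e+01  1.13983953e+00]
cover_hinge 0.95 [398. 238.] [645.8 -83.4]
cover_lip 0.95 [237. 230.] [439.3 -51.4]
housing 0.76 [369. 215.] [627.5 -81.4]
```

View pics/w1.png

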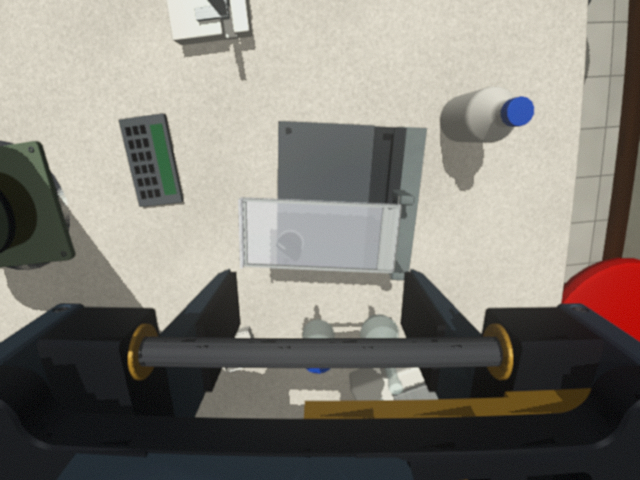

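The unit lies in full view: deck corner (278,122), cover lip (242,199)-(243,266), the dark shoe at columns ~372-405, knob disc at (289,245). I need a closer crop for edges.

```bash
python3 - <<'E'
import cv2
i=cv2.imread("pics/w1.png")[110:290,230:440]; cv2.imwrite("pics/w1c.png",cv2.resize(cv2.convertScaleAbs(i,alpha=1.5,beta=10),None,fx=3.3,fy=3.3,interpolation=cv2.INTER_CUBIC))
E
```

```text
(no output)
```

View pics/w1c.png

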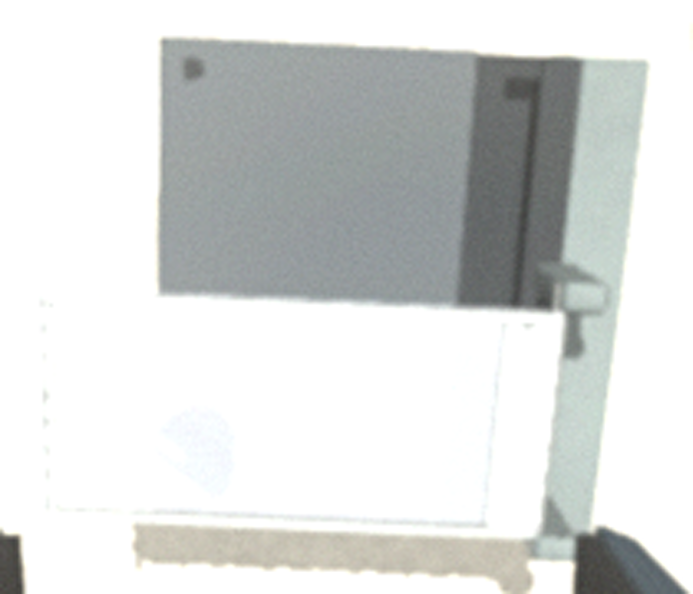

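```bash
cat >> h.py <<'E'
def H2W(h,p):
    c,s=np.cos(h[2]),np.sin(h[2]); p=np.array(p,float); return np.array([h[0]+c*p[0]-s*p[1],h[1]+s*p[0]+c*p[1],p[2]])
def W2H(h,p):
    c,s=np.cos(h[2]),np.sin(h[2]); d=np.array(p,float)[:2]-h[:2]; return np.array([c*d[0]+s*d[1],-s*d[0]+c*d[1],p[2]])
E
python3 - <<'E'
from h import *
from scipy.optimize import least_squares
s=dict(ee_pos=[548.84748645,-34.26969207,351.00957179],ee_rot=None)
s=state(); C=cam("wrist",s)
c=lambda u,v:np.array([230+u/3.3,110+v/3.3])
pts=[((-142,140,85),c(162,38)),((55,140,88.5),c(645,60)),((-182,45,135),c(45,300)),((-182,-45,135),c(46,515)),((18,0,133),np.array([398,238.])),((-182,0,133),np.array([237,230.]))]
f=lambda h:np.concatenate([proj(C,H2W(h,p))-u for p,u in pts])
r=least_squares(f,[622,-80,-.12],x_scale=[1,1,.01],loss='soft_l1'); print(r.x,np.degrees(r.x[2])); print(f(r.x).reshape(-1,2).round(1))
h=r.x; np.save("h.npy",h)
for u,v in ((505,78),(540,80),(517,300)): print("slot",W2H(h,onz(C,c(u,v)/[640,480],85)).round(1))
print("shoe edges",[W2H(h,onz(C,c(u,v)/[640,480],85)).round(1) for u,v in((477,55),(580,60),(460,295))])
print("knob disc?",W2H(h,onz(C,np.array([289,245])/[640,480],127)).round(1))
for n,l in (("scene","cover_hinge"),("top","cover_hinge"),("top","cover_lip")): pass
T=cam("top"); print("top check", proj(T,H2W(h,(-142,140,85))),proj(T,H2W(h,(55,140,88.5))),proj(T,H2W(h,(-182,45,135))),proj(T,H2W(h,(-182,-45,135))))
E
```

```text
[ 6.27308850e+02 -8.19961757e+01 -1.39443863e-01] -7.9895448458134215
[[-0.5  0.2]
 [ 2.6 -0.3]
 [-1.8 -2.2]
 [ 0.  -0.1]
 [-0.8  0.2]
 [ 6.2  2.9]]
slot [ -3.4 130.1  85. ]
slot [ 10.8 129.9  85. ]
slot [ 9.5 40.1 85. ]
shoe edges [array([-15.4, 138.4,  85. ]), array([ 26.3, 138.4,  85. ]), array([-14.9,  41.3,  85. ])]
knob disc? [-123.   -16.2  127. ]
top check [288.99709421 266.51885778] [302.14203628 188.62703937] [324.1979836  289.42737899] [361.51792276 295.66805917]
```

drive_tool --pt "0 0 1 -20 58 0 91" --pt "0 0 2 -40 116 0 91" --pt "0 0 4 -58 174 -20 91" --pt "0 0 6 -76 230 -55 91" --pt "0 0 8 -94 286 -90 91" --pt "0 0 10 -109 340 -120 91" --pt "0 0 10 -109 340 -120 91" --pt "0 0 10 -109 340 -120 91"

```text
time_s: 6.12
ee_pos: [439.8, 305.0, 231.5]
ee_rot: [-44.4, 89.9, -40.3]
force: [-0.2, 0.3, 0.1]
gripper_width: 90.8
```

```bash
python3 - <<'E'
from h import *
s=state(); print(s["time_s"],s["ee_pos"],s["force"]); M=R.from_euler('xyz',s["ee_rot"],degrees=True).as_matrix(); print("jaw ang",np.degrees(np.arctan2(M[1,2],M[0,2])),M[:,0])
C=cam("wrist"); save("wrist","pics/w2.png")
for l,z in dict(prop_grip=95,prop_tip=126,prop=30,stand=0).items():
    for q in place_of("wrist",l)[:2]: print(l,round(q["p"],2),np.round(q["location"]*np.array([640,480])),np.round(onz(C,q["location"],z)[:2],1))
E
```

```text
6.125 [439.82116611 304.97863096 231.53263382] [-0.18478927  0.25514023  0.13198642]
jaw ang 4.06756521512006 [ 0.00158739 -0.00134648 -0.99999783]
prop_grip 0.76 [325. 206.] [444.1 323.7]
prop_tip 0.88 [320. 303.] [445.5 230.8]
prop 0.72 [317. 267.] [442.2 231.5]
prop 0.26 [327. 208.] [448.3 309.6]
stand 0.95 [318. 253.] [442.3 240.6]
```

View pics/w2.png

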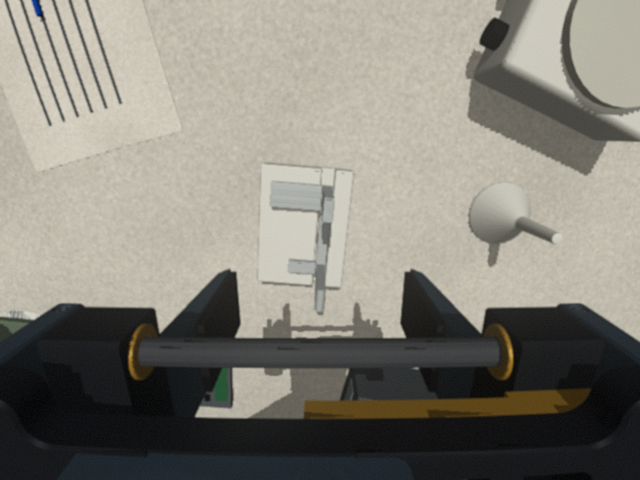

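```bash
python3 - <<'E'
from h import *
C=cam("wrist")
P=lambda u,v,z: onz(C,[u/640,v/480],z)[:2]
for a,b,z in (((264,164),(259,282),30),((352,171),(341,287),30),((333,170),(320,290),42),((329,190),(318,310),126)):
    p,q=P(*a,z),P(*b,z); d=p-q; print(p.round(1),q.round(1),np.hypot(*d).round(1),"yaw",np.degrees(np.arctan2(-d[0],d[1])).round(2))
for u,v,z in((328,188,120),(324,220,120),(323,300,126),(317,310,126)): print(P(u,v,z).round(1))
E
python3 - <<'E'
import cv2
i=cv2.imread("pics/w2.png")[150:325,245:370]; cv2.imwrite("pics/w2c.png",cv2.resize(i,None,fx=3.4,fy=3.4,interpolation=cv2.INTER_CUBIC))
E
```

```text
[372.2 355.7] [368.8 204.9] 150.8 yaw -1.27
[476.  354.7] [476.  205.2] 149.5 yaw 0.01
[452.9 355.2] [448.5 204.6] 150.7 yaw -1.7
[446.8 344.1] [445.  221.2] 122.9 yaw -0.84
[445.9 345. ]
[444.4 314.3]
[449.2 232.9]
[443.9 221.2]
```

View pics/w2c.png

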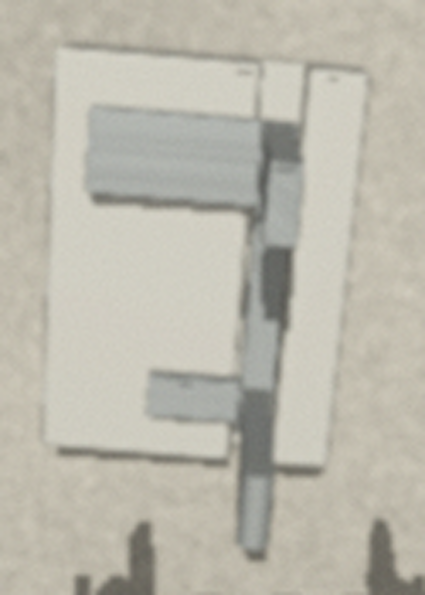

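```bash
python3 - <<'E'
from h import *
C=cam("wrist")
P=lambda u,v,z: onz(C,[(245+u/3.4)/640,(150+v/3.4)/480],z)[:2]
print("tab top",P(285,206,120),"tab top w/ z115",P(285,206,115)); print("strut top",P(254,515,124),P(254,555,121)); print(np.array(state()["ee_pos"]))
E
```

```text
tab top [448.32759396 323.74041639] tab top w/ z115 [448.54947836 322.71814465]
strut top [446.11140347 229.99828893] [447.16200957 214.88722643]
[440.79484697 304.16198561 232.68146487]
```

drive_tool --pt "0 0 -4.7 7.5 20 -30 91" --pt "0 0 -4.7 7.5 20 -75 91" --pt "0 0 -4.7 7.5 20 -120 60" --pt "0 0 -4.7 7.5 20 -146 35" --pt "0 0 -4.7 7.5 20 -146 35" --pt "0 0 -4.7 7.5 20 -146 35"

```text
time_s: 7.12
ee_pos: [449.6, 324.4, 88.3]
ee_rot: [17.4, 89.6, 16.5]
force: [0.1, 0.1, 0.4]
gripper_width: 53.9
```

drive_tool --pt "0 0 0 0 0 0 18" --pt "0 0 0 0 0 0 5" --pt "0 0 0 0 0 0 0" --pt "0 0 0 0 0 0 0" --pt "0 0 0 0 0 0 0" --grip_force 40

```text
time_s: 7.75
ee_pos: [449.6, 324.5, 88.2]
ee_rot: [17.1, 89.7, 16.2]
force: [-0.4, 0.2, 0.5]
gripper_width: 3.8
```

```bash
python3 - <<'E'
from h import *
s=state();print(s["time_s"],s["ee_pos"],s["gripper_width"],s["force"])
a=grab_frame("wrist")[130:480,180:480]; b=grab_frame("scene")[240:360,370:500]
a=cv2.resize(a,None,fx=1.3,fy=1.3); b=cv2.resize(b,None,fx=3,fy=3); h=max(a.shape[0],b.shape[0])
o=np.zeros((h,a.shape[1]+b.shape[1],3),np.uint8); o[:a.shape[0],:a.shape[1]]=a; o[:b.shape[0],a.shape[1]:]=b
cv2.imwrite("pics/g.png",o[...,::-1])
print(state()["gripper_width"])
E
```

```text
7.75 [449.55057476 324.45080049  88.24470371] 3.789146853575517 [-0.44627916  0.18169442  0.51361191]
0.2608872351350913
```

View pics/g.png

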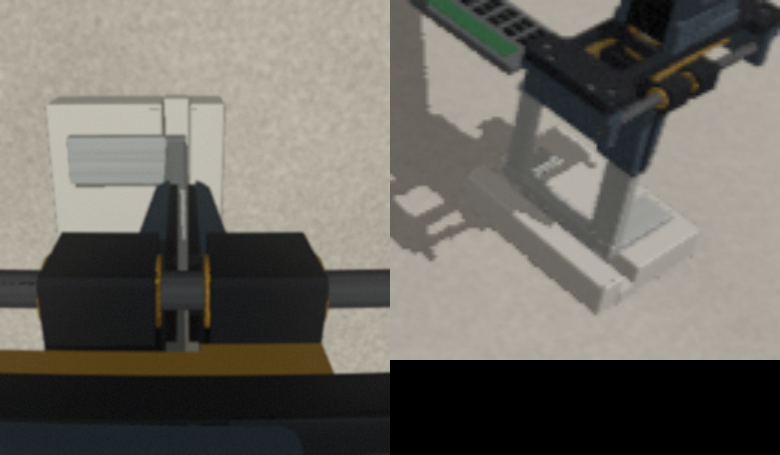

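drive_tool --pt "0 0 0 0 0 0 0" --pt "0 0 0 0 0 3 0" --pt "0 0 0 0 0 6 0" --pt "0 0 0 0 0 6 0"

```text
time_s: 8.35
ee_pos: [449.8, 324.6, 94.6]
ee_rot: [19.1, 89.6, 18.3]
force: [0.8, -0.8, -0.1]
gripper_width: 0.4
```

```bash
python3 - <<'E'
from h import *
s=state();print(s["time_s"],s["ee_pos"],s["gripper_width"],s["force"],s["torque"])
for n in ("wrist","scene"):
  f=grab_frame(n)
  for l in ("prop_grip","prop_tip"):
    q=place_of(n,l)
    if q: print(n,l,round(q[0]["p"],2),np.array(q[0]["location"])*[640,480],onz(cam(n),q[0]["location"],95 if l=="prop_grip" else 126))
  if n=="wrist": a=f
cv2.imwrite("pics/g2.png",cv2.resize(a[180:440,220:420],None,fx=3,fy=2.3)[...,::-1]); print(state()["gripper_width"])
E
```

```text
8.35 [449.81428333 324.61387681  94.63422009] 0.43946127680071956 [ 0.84182424 -0.84269641 -0.14126412] [ 0.04709557 -0.11987575 -0.02586625]
wrist prop_grip 0.76 [312.512 277.92 ] [444.78094265 322.68522972  95.        ]
scene prop_grip 0.57 [447.488 299.808] [437.85389457 323.08356133  95.        ]
scene prop_tip 0.61 [417.088 273.408] [457.88243751 243.56940374 126.        ]
0.23744483965803287
```

View pics/g2.png

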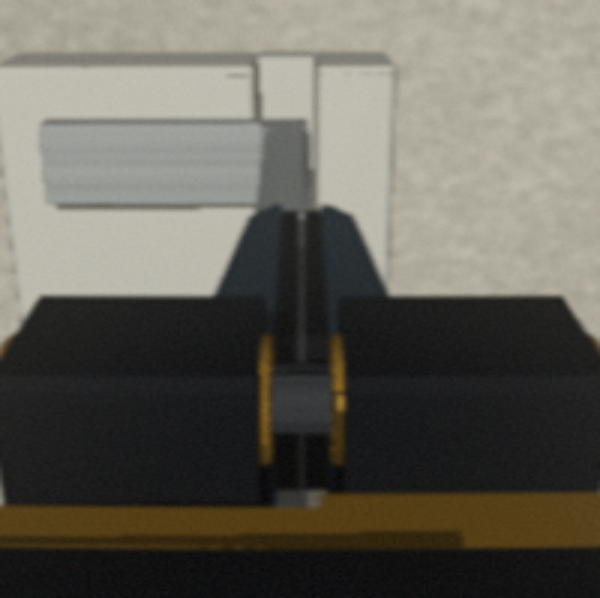

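```bash
python3 - <<'E'
from h import *
W=cam("wrist",dict(ee_pos=np.array([439.82,304.98,231.53]),ee_rot=[-44.4,89.9,-40.3])); S=cam("scene"); T=cam("top")
# predicted pixels for tab top centre / strut top for several shoulder heights
for zs in (0,10,18,30):
    for nm,p in (("tabtop",(448,324,zs+90)),("tip",(446.5,231,zs+96)),("grip bottom",(448,336,zs))): print(zs,nm,"W",proj(W,p).round(),"S",proj(S,p).round(1),"T",proj(T,p).round(1))
i=cv2.imread("pics/scene0.png")[255:350,380:485]; j=cv2.imread("pics/top0.png")[265:330,175:275]
a=cv2.resize(i,None,fx=3.8,fy=3.8,interpolation=cv2.INTER_CUBIC);b=cv2.resize(j,None,fx=3.8,fy=3.8,interpolation=cv2.INTER_CUBIC)
o=np.zeros((361,a.shape[1]+b.shape[1],3),np.uint8);o[:a.shape[0],:a.shape[1]]=a;o[:b.shape[0],a.shape[1]:]=b;cv2.imwrite("pics/s0c.png",o)
E
```

```text
0 tabtop W [329. 205.] S [444.3 303.5] T [189.  287.1]
0 tip W [321. 290.] S [414.5 278.5] T [225.5 288.9]
0 grip bottom W [328. 183.] S [440.7 334.4] T [193.1 286.1]
10 tabtop W [329. 207.] S [445.2 300.2] T [188.  287.2]
10 tip W [321. 294.] S [415.2 275.3] T [224.8 289. ]
10 grip bottom W [328. 184.] S [441.5 331.5] T [192.2 286.2]
18 tabtop W [329. 209.] S [445.9 297.6] T [187.2 287.3]
18 tip W [321. 297.] S [415.7 272.6] T [224.2 289.1]
18 grip bottom W [328. 185.] S [442.2 329.1] T [191.4 286.2]
30 tabtop W [330. 211.] S [447.  293.6] T [185.9 287.4]
30 tip W [321. 303.] S [416.5 268.7] T [223.3 289.3]
30 grip bottom W [328. 186.] S [443.2 325.5] T [190.3 286.4]
```

View pics/s0c.png

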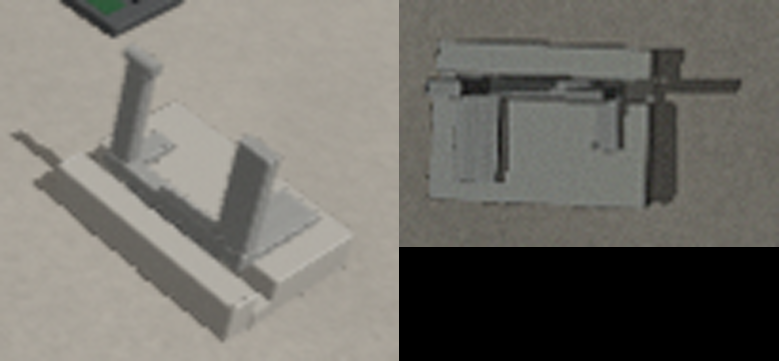

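The fingertips turn out to end about 30 mm above the reported TCP: the wrist view and the scene view both show them just over the tab's top, so they closed on air. I'll regrasp 42 mm lower.

drive_tool --pt "0 0 0 -2.5 -0.5 4 30" --pt "0 0 0 -2.5 -0.5 4 45" --pt "0 0 0 -2.5 -0.5 0 45" --pt "0 0 0 -2.5 -0.5 -25 45" --pt "0 0 0 -2.5 -0.5 -42 45" --pt "0 0 0 -2.5 -0.5 -42 25" --pt "0 0 0 -2.5 -0.5 -42 12" --pt "0 0 0 -2.5 -0.5 -42 0" --pt "0 0 0 -2.5 -0.5 -42 0" --pt "0 0 0 -2.5 -0.5 -42 0"

```text
time_s: 9.9
ee_pos: [446.4, 324.2, 52.9]
ee_rot: [26.3, 89.7, 25.4]
force: [-3.7, 0.4, 5.0]
gripper_width: 9.9
```

drive_tool --pt "0 0 0 0 0 0 0" --pt "0 0 0 0 0 0 0" --pt "0 0 0 0 0 0 0"

```text
time_s: 10.28
ee_pos: [446.4, 324.2, 53.0]
ee_rot: [27.2, 89.7, 26.3]
force: [-1.6, 0.8, 1.8]
gripper_width: 10.0
```

drive_tool --pt "0 0 0 0 0 12 0" --pt "0 0 0 0 0 28 0" --pt "0 0 0 0 0 55 0" --pt "0 0 -1 6 -30 60 0" --pt "0 0 -3 14 -70 60 0" --pt "0 0 -5 23 -115 60 0" --pt "0 0 -7 32 -160 60 0" --pt "0 0 -7.1 40 -200 60 0" --pt "0 0 -7.1 43 -216 60 0" --pt "0 0 -7.1 43 -216 60 0"

```text
time_s: 11.52
ee_pos: [489.8, 107.8, 113.5]
ee_rot: [30.8, 89.6, 22.7]
force: [0.2, -0.1, -3.4]
gripper_width: 9.5
```

```bash
python3 - <<'E'
from h import *
s=state();h=np.load("h.npy");print(s["time_s"],s["ee_pos"],s["gripper_width"],s["force"],s["torque"]); M=R.from_euler('xyz',s["ee_rot"],degrees=True).as_matrix(); print("jaw",np.degrees(np.arctan2(M[1,2],M[0,2])),M[:,0],W2H(h,s["ee_pos"]))
W=cam("wrist",s); a=grab_frame("wrist")
g=s["ee_pos"]+[0,0,42]; y=np.array([-np.sin(h[2]),np.cos(h[2]),0])
for l in("prop_tip","prop_grip","cover_lip","cover_hinge"):
    for q in place_of("wrist",l)[:1]: print(l,round(q["p"],2),np.array(q["location"])*[640,480], "pred",proj(W,dict(prop_tip=g-92*y+[0,0,31],prop_grip=g,cover_lip=H2W(h,(-182,0,133)),cover_hinge=H2W(h,(18,0,133)))[l]))
cv2.imwrite("pics/c1.png",a[...,::-1])
E
```

```text
11.525 [489.75507749 107.82980524 113.4700513 ] 9.543429480705381 [ 0.15338672 -0.14085242 -3.4495621 ] [ 0.19379011 -0.17733797  0.03494545]
jaw -8.096708399479102 [ 0.0056731   0.00237338 -0.99998109] [-162.60296769  168.86449658  113.4700513 ]
prop_grip 0.77 [320.576 302.4  ] pred [320.19896328 305.07453728]
```

View pics/c1.png

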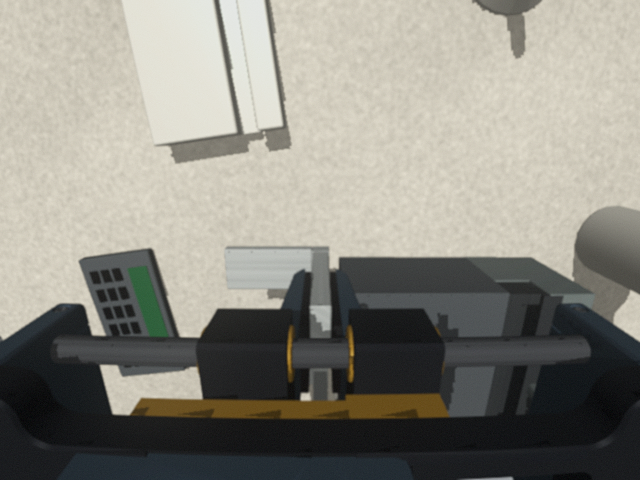

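```bash
python3 - <<'E'
from h import *
h=np.load("h.npy"); W=cam("wrist",state()); print(proj(W,H2W(h,(-142,140,85))),proj(W,H2W(h,(55,140,88.5)))); print(W2H(h,onz(W,[338/640,258/480],85)))
E
```

```text
[347.82594786 297.91450463] [598.38882381 297.53058641]
[-150.02078846  171.93973816   85.        ]
```

drive_tool --pt "0 0 0 -5.3 0.7 -20 0" --pt "0 0 0 -5.3 0.7 -45 0" --pt "0 0 0 -5.3 0.7 -60 0" --pt "0 0 0 -5.3 0.7 -60 0" --pt "0 0 0 -6.7 -9 -60 0" --pt "0 0 0 -8 -19 -60 0" --pt "0 0 0 -9.5 -29 -60 0" --pt "0 0 0 -11 -40 -60 0" --pt "0 0 0 -12.7 -52 -60 0" --pt "0 0 0 -12.7 -52 -60 0"

```text
time_s: 13.02
ee_pos: [476.3, 56.4, 53.0]
ee_rot: [31.7, 89.7, 23.7]
force: [-0.3, 0.4, -3.4]
gripper_width: 9.7
```

drive_tool --pt "0 0 0 0 0 5 0" --pt "0 0 0 0 0 10 0" --pt "0 0 0 0 0 15 0" --pt "0 0 0 0 0 20 0" --pt "0 0 0 0 0 25 0" --pt "0 0 0 0 0 30 0" --pt "0 0 0 0 0 30 0"

```text
time_s: 13.9
ee_pos: [476.4, 56.5, 83.4]
ee_rot: [31.3, 89.7, 23.4]
force: [0.5, 0.6, -4.8]
gripper_width: 9.6
```

drive_tool --pt "0 0 0 2 -0.3 7 0" --pt "0 0 0 4 -0.6 14 0" --pt "0 0 0 6 -0.8 21 0" --pt "0 0 0 8 -1.1 28 0" --pt "0 0 0 8 -1.1 35 0" --pt "0 0 0 8 -1.1 42 0" --pt "0 0 0 8 -1.1 48 0" --pt "0 0 0 8 -1.1 48 0"

```text
time_s: 14.9
ee_pos: [484.5, 55.5, 131.9]
ee_rot: [30.7, 89.6, 22.7]
force: [0.3, 1.0, -5.2]
gripper_width: 9.5
```

```bash
python3 - <<'E'
from h import *
s=state();h=np.load("h.npy")+[-3,2,0];print(s["time_s"],s["force"],s["torque"],W2H(h,s["ee_pos"]))
a=grab_frame("scene")[150:330,230:480]; cv2.imwrite("pics/c2.png",cv2.resize(a,None,fx=3.1,fy=3.1,interpolation=cv2.INTER_CUBIC)[...,::-1])
q=place_of("scene","cover_lip")
if q: print(q[0]["p"],np.array(q[0]["location"])*[640,480])
for t in (.2,.3,.4,.5): print(t,proj(cam("scene"),H2W(h,(18-200*np.cos(t),0,133+200*np.sin(t)))).round())
E
```

```text
14.9 [ 0.31667858  1.03257322 -5.17370963] [ 0.14967651 -0.10002515 -0.00937316] [-157.24443451  114.71657684  131.89678777]
0.92 [335.872 187.488]
0.2 [340. 199.]
0.3 [338. 193.]
0.4 [337. 187.]
0.5 [334. 181.]
```

View pics/c2.png

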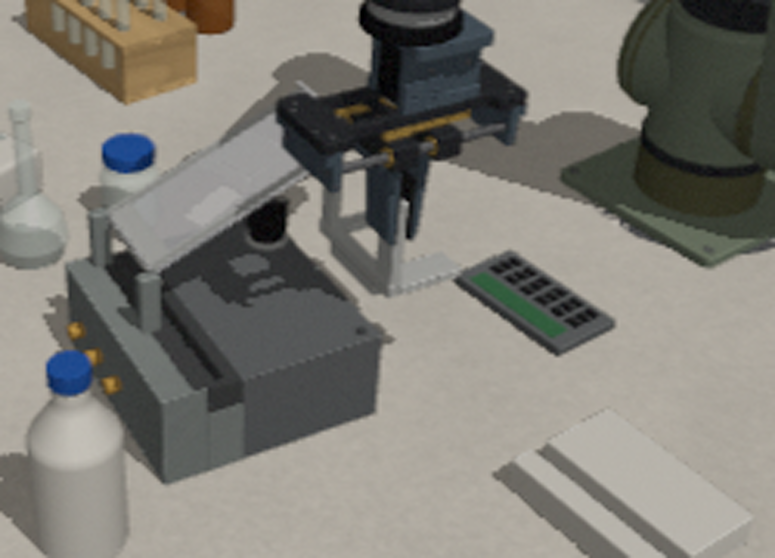

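drive_tool --pt "0 0 0 15 -2.1 0 0" --pt "0 0 0 30 -4.2 0 0" --pt "0 0 0 45 -6.3 0 0" --pt "0 0 0 60 -8.4 0 0" --pt "0 0 0 75 -10.5 0 0" --pt "0 0 0 90 -12.6 0 0" --pt "0 0 0 105 -14.7 0 0" --pt "0 0 0 118 -16.5 0 0" --pt "0 0 0 127 -17.8 0 0" --pt "0 0 0 127 -17.8 0 0"

```text
time_s: 16.25
ee_pos: [612.0, 37.6, 131.1]
ee_rot: [32.8, 89.7, 24.8]
force: [-1.4, 0.6, -5.2]
gripper_width: 9.8
```

```bash
python3 - <<'E'
from h import *
s=state();h=np.load("h.npy")+[-3,2,0];print(s["time_s"],s["force"],s["torque"],W2H(h,s["ee_pos"])); M=R.from_euler('xyz',s["ee_rot"],degrees=True).as_matrix(); print("jaw",np.degrees(np.arctan2(M[1,2],M[0,2])),M[:,0])
W=cam("wrist",s); a=grab_frame("wrist"); cv2.imwrite("pics/c3.png",a[...,::-1])
print("front-left deck corner pred",proj(W,H2W(h,(-142,140,85))),"slot end corners",proj(W,H2W(h,(-3.4,130,85))),proj(W,H2W(h,(10.8,130,85))))
E
```

```text
16.25 [-1.36509443  0.59070679 -5.22888378] [ 0.23377435 -0.05460448 -0.0806338 ] [-28.49908698 114.75853525 131.12997281]
jaw -7.999249711137699 [ 0.00548134  0.0025323  -0.99998177]
front-left deck corner pred [170.85290776 220.93935349] slot end corners [352.33625287 233.34138057] [370.83658021 233.33859432]
```

drive_tool --pt "0 0 0 0 0 -3 0" --pt "0 0 0 0 0 -6 0" --pt "0 0 0 0 0 -8 0" --pt "0 0 0 0 0 -9 0" --pt "0 0 0 0 0 -9 0"

```text
time_s: 16.92
ee_pos: [611.2, 37.7, 121.9]
ee_rot: [38.9, 89.7, 30.9]
force: [-1.8, 0.9, -4.9]
gripper_width: 9.8
```

drive_tool --pt "0 0 0 0 0 -1 0" --pt "0 0 0 0 0 -1 0"

```text
time_s: 17.18
ee_pos: [611.2, 37.7, 120.9]
ee_rot: [40.3, 89.7, 32.3]
force: [-1.3, 0.5, -4.6]
gripper_width: 9.8
```

drive_tool --pt "0 0 0 0 0 -1 0" --pt "0 0 0 0 0 -1 0"

```text
time_s: 17.42
ee_pos: [611.3, 37.8, 120.2]
ee_rot: [37.4, 89.7, 29.4]
force: [-1.5, 0.4, -2.5]
gripper_width: 9.8
```

drive_tool --pt "0 0 0 0 0 1 0" --pt "0 0 0 4 -0.6 1 0" --pt "0 0 0 9 -1.3 1 0" --pt "0 0 0 14 -2 1 0" --pt "0 0 0 18 -2.5 1 0" --pt "0 0 0 21 -2.9 1 0" --pt "0 0 0 23 -3.2 1 0" --pt "0 0 0 23 -3.2 1 0"

```text
time_s: 18.42
ee_pos: [634.5, 34.6, 121.1]
ee_rot: [36.3, 89.7, 28.3]
force: [-1.7, 0.5, -4.3]
gripper_width: 9.9
```

drive_tool --pt "0 0 0 1 -0.1 0 0" --pt "0 0 0 2 -0.3 0 0" --pt "0 0 0 3 -0.4 0 0" --pt "0 0 0 3 -0.4 0 0"

```text
time_s: 18.92
ee_pos: [637.6, 34.2, 121.2]
ee_rot: [35.0, 89.7, 27.0]
force: [-1.0, -0.8, -4.0]
gripper_width: 9.7
```

drive_tool --pt "0 0 0 1 -0.1 0 0" --pt "0 0 0 2 -0.3 0 0" --pt "0 0 0 2 -0.3 0 0"

```text
time_s: 19.3
ee_pos: [639.8, 33.9, 121.2]
ee_rot: [34.4, 89.7, 26.4]
force: [-1.1, 0.1, -2.8]
gripper_width: 9.8
```

drive_tool --pt "0 0 0 1 -0.1 0 0" --pt "0 0 0 2 -0.3 0 0" --pt "0 0 0 2 -0.3 0 0"

```text
time_s: 19.68
ee_pos: [642.0, 33.5, 121.2]
ee_rot: [33.5, 89.6, 25.5]
force: [-1.6, 0.0, -4.1]
gripper_width: 9.8
```

drive_tool --pt "0 0 0 1 -0.1 0 0" --pt "0 0 0 1.5 -0.2 0 0" --pt "0 0 0 1.5 -0.2 0 0"

```text
time_s: 20.05
ee_pos: [643.6, 33.4, 121.2]
ee_rot: [33.1, 89.6, 25.1]
force: [-1.8, 0.1, -3.3]
gripper_width: 10.2
```

drive_tool --pt "0 0 0 1 -0.1 0 0" --pt "0 0 0 1.5 -0.2 0 0" --pt "0 0 0 1.5 -0.2 0 0"

```text
time_s: 20.42
ee_pos: [645.2, 33.2, 121.2]
ee_rot: [32.6, 89.6, 24.6]
force: [-1.5, 0.8, -3.7]
gripper_width: 9.9
```

drive_tool --pt "0 0 0 1 -0.1 0 0" --pt "0 0 0 1.5 -0.2 0 0" --pt "0 0 0 1.5 -0.2 0 0"

```text
time_s: 20.8
ee_pos: [646.4, 33.0, 121.1]
ee_rot: [37.6, 89.7, 29.7]
force: [-2.6, 1.3, -3.3]
gripper_width: 9.9
```

drive_tool --pt "0 0 0 1 -0.1 0 0" --pt "0 0 0 1.5 -0.2 0 0" --pt "0 0 0 1.5 -0.2 0 0"

```text
time_s: 21.18
ee_pos: [646.8, 33.0, 121.0]
ee_rot: [58.5, 89.8, 50.5]
force: [-5.1, 1.3, -1.6]
gripper_width: 9.7
```

drive_tool --pt "0 0 0 -1.6 0.2 0 0" --pt "0 0 0 -1.6 0.2 0 0" --pt "0 0 0 -1.6 0.2 -1.5 0" --pt "0 0 0 -1.6 0.2 -3 0" --pt "0 0 0 -1.6 0.2 -3 0"

```text
time_s: 21.8
ee_pos: [645.2, 33.2, 117.8]
ee_rot: [61.1, 89.8, 53.1]
force: [-1.4, -0.1, -3.9]
gripper_width: 9.7
```

```bash
python3 - <<'E'
from h import *
s=state();print(s["time_s"],s["ee_pos"],s["force"],s["torque"]); M=R.from_euler('xyz',s["ee_rot"],degrees=True).as_matrix(); print("jaw",np.degrees(np.arctan2(M[1,2],M[0,2])),M[:,0])
E
```

```text
21.8 [645.16226913  33.15085427 117.75374401] [-1.41022605 -0.09957132 -3.92747451] [ 0.14681486  0.03109931 -0.09001814]
jaw -8.014085613220425 [ 0.0023939   0.00318491 -0.99999206]
```

It is entering the slot (117.8, below the deck touch at 120.2, with no reaction). I'll lower it further.

drive_tool --pt "0 0 0 0 0 -2 0" --pt "0 0 0 0 0 -4 0" --pt "0 0 0 0 0 -6 0" --pt "0 0 0 0 0 -7.5 0" --pt "0 0 0 0 0 -7.5 0"

```text
time_s: 22.42
ee_pos: [645.0, 33.2, 110.0]
ee_rot: [68.5, 89.8, 60.5]
force: [-0.8, -0.1, -5.0]
gripper_width: 10.1
```

drive_tool --pt "0 0 0 0 0 -1 0" --pt "0 0 0 0 0 -1.5 0" --pt "0 0 0 0 0 -1.5 0"

```text
time_s: 22.8
ee_pos: [644.9, 33.2, 108.4]
ee_rot: [70.6, 89.8, 62.6]
force: [-1.2, 0.3, -4.3]
gripper_width: 9.6
```

drive_tool --pt "0 0 0 0 0 -1 0" --pt "0 0 0 0 0 -1 0"

```text
time_s: 23.05
ee_pos: [645.1, 33.3, 108.1]
ee_rot: [60.8, 89.8, 52.8]
force: [-2.0, 0.6, 0.4]
gripper_width: 9.7
```

drive_tool --pt "0 0 0 0 0 0 14" --pt "0 0 0 0 0 0 22" --pt "0 0 0 0 0 0 36" --pt "0 0 0 0 0 0 45" --pt "0 0 0 0 0 0 45" --pt "0 0 0 0 0 10 45" --pt "0 0 0 0 0 35 45" --pt "0 0 0 2 20 80 45" --pt "0 0 0 2 40 130 45" --pt "0 0 0 -40 60 170 45"

```text
time_s: 24.3
ee_pos: [606.7, 94.0, 280.1]
ee_rot: [42.9, 89.6, 34.8]
force: [-0.0, 0.2, 0.9]
gripper_width: 45.1
```

```bash
python3 - <<'E'
from h import *
h=np.load("h.npy")+[-3,2,0]
s=state();print(s["time_s"],s["ee_pos"],s["force"],s["gripper_width"])
C=cam("scene"); a=grab_frame("scene"); 
for l in("cover_lip","prop_grip","prop_tip","knob_grip"):
    for q in place_of("scene",l)[:1]: print(l,round(q["p"],2),(np.array(q["location"])*[640,480]).round(1))
for t in (1.1,1.2,1.3,1.4,1.5): print(t,proj(C,H2W(h,(18-200*np.cos(t),0,133+200*np.sin(t)))).round(1))
print("grip pred",proj(C,H2W(h,(3,114,150))),"tip",proj(C,H2W(h,(3,22,181))))
W=cam("wrist",s); b=grab_frame("wrist")
for l,z in(("knob_grip",119),("prop_grip",150)):
    for q in place_of("wrist",l)[:1]: print(l,round(q["p"],2),(np.array(q["location"])*[640,480]).round(1),W2H(h,onz(W,q["location"],z)))
c=cv2.resize(a[100:330,220:420],None,fx=1.9,fy=1.9,interpolation=cv2.INTER_CUBIC); d=cv2.resize(b,None,fx=.62,fy=.62)
o=np.zeros((437,c.shape[1]+d.shape[1],3),np.uint8);o[:c.shape[0],:c.shape[1]]=c;o[:d.shape[0],c.shape[1]:]=d;cv2.imwrite("pics/f1.png",o[...,::-1])
E
```

```text
24.3 [606.70086608  93.97503052 280.1097097 ] [-0.02043525  0.20692264  0.91665962] 45.12156166342754
cover_lip 0.8 [284.4 155.6]
prop_grip 0.65 [295.8 247.1]
prop_tip 0.77 [278.1 219.3]
knob_grip 0.71 [314.  216.8]
1.1 [304.6 158.1]
1.2 [297.7 156.4]
1.3 [290.3 155.4]
1.4 [282.6 155.3]
1.5 [274.6 155.9]
grip pred [297.46652421 246.77733947] tip [280.84479129 216.50364135]
```

drive_tool --pt "0 0 9 -45 -10 0 91" --pt "0 0 18 -85 -30 0 91" --pt "0 0 27 -107 -75 -10 91" --pt "0 0 36 -107 -125 -30 91" --pt "0 0 45 -107 -165 -50 91" --pt "0 0 54 -107 -184 -60 91" --pt "0 0 56 -107 -184 -60 91" --pt "0 0 56 -107 -184 -60 91"

```text
time_s: 25.7
ee_pos: [498.3, -91.0, 216.1]
ee_rot: [102.2, 89.8, 150.0]
force: [-0.1, 0.6, 0.7]
gripper_width: 91.4
```

```bash
python3 - <<'E'
from h import *
h=np.load("h.npy")+[-3,2,0]
s=state();print(s["time_s"],s["ee_pos"],s["qpos"].round(1)); M=R.from_euler('xyz',s["ee_rot"],degrees=True).as_matrix(); print("jaw",np.degrees(np.arctan2(M[1,2],M[0,2])))
W=cam("wrist",s); b=grab_frame("wrist")
for q in place_of("wrist","knob_grip")[:2]: print(round(q["p"],2),(np.array(q["location"])*[640,480]).round(1),onz(W,q["location"],119))
p=proj(W,H2W(h,(-122,-26,119))); print("pred",p)
c=b.copy(); 
x0,y0=max(0,int(p[0])-100),max(0,int(p[1])-85)
cv2.imwrite("pics/k.png",cv2.resize(c[y0:y0+170,x0:x0+200],None,fx=3.5,fy=3.5,interpolation=cv2.INTER_CUBIC)[...,::-1]); print("crop",x0,y0)
E
```

```text
25.7 [498.34218825 -90.99500497 216.13428577] [-11.7  11.   94.6   0.1  74.6 -59.5]
jaw 47.82589415635146
0.59 [326.3 233.4] [501.2238341 -86.0255043 119.       ]
pred [323.06393459 234.31827807]
crop 223 149
```

View pics/k.png

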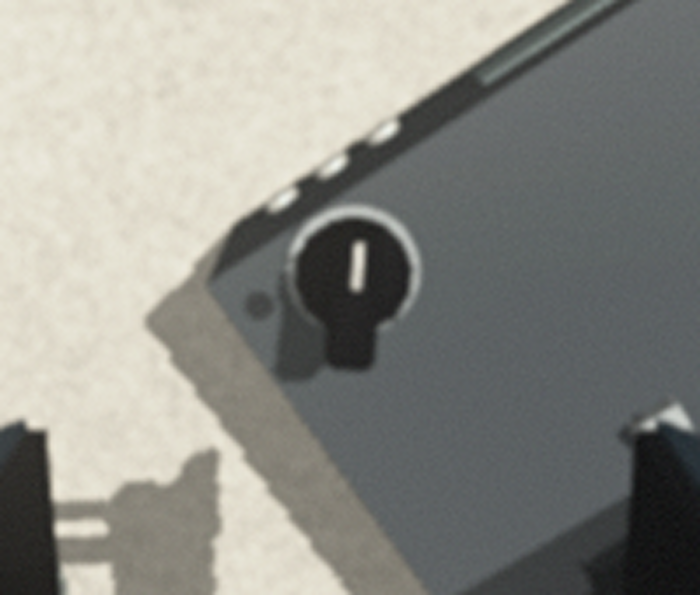

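drive_tool --pt "0 0 -4.8 2.2 2.5 -30 60" --pt "0 0 -4.8 2.2 2.5 -75 45" --pt "0 0 -4.8 2.2 2.5 -110 45" --pt "0 0 -4.8 2.2 2.5 -132 45" --pt "0 0 -4.8 2.2 2.5 -143 45" --pt "0 0 -4.8 2.2 2.5 -143 45"

```text
time_s: 26.55
ee_pos: [500.8, -87.6, 73.6]
ee_rot: [101.0, 89.8, 144.2]
force: [0.1, 0.4, -0.1]
gripper_width: 45.2
```

drive_tool --pt "0 0 0 0 0 0 25" --pt "0 0 0 0 0 0 10" --pt "0 0 0 0 0 0 10" --pt "0 0 0 0 0 0 10" --pt "0 0 0 0 0 0 10" --pt "0 0 0 0 0 0 10" --grip_force 20

```text
time_s: 27.3
ee_pos: [500.4, -88.3, 74.1]
ee_rot: [129.6, 89.8, 172.7]
force: [-3.1, -3.8, 6.7]
gripper_width: 12.8
```

drive_tool --pt "0 0 -5 -0.5 -0.5 0 10" --pt "0 0 -11 -0.5 -0.5 0 10" --pt "0 0 -17 -0.5 -0.5 0 10" --pt "0 0 -23 -0.5 -0.5 0 10" --pt "0 0 -29 -0.5 -0.5 0 10" --pt "0 0 -35 -0.5 -0.5 0 10" --pt "0 0 -35 -0.5 -0.5 0 10"

```text
time_s: 28.18
ee_pos: [500.1, -88.5, 74.1]
ee_rot: [112.2, 89.8, 120.4]
force: [-0.8, 0.1, 2.3]
gripper_width: 12.8
```

```bash
python3 - <<'E'
from h import *
s=state();M=R.from_euler('xyz',s["ee_rot"],degrees=True).as_matrix(); print(s["time_s"],"jaw",np.degrees(np.arctan2(M[1,2],M[0,2])),s["force"],s["torque"],s["gripper_width"],s["ee_pos"])
C=cam("scene");grab_frame("scene")
for l in ("cover_lip","prop_grip"):
    for q in place_of("scene",l)[:1]: print(l,round(q["p"],2),(np.array(q["location"])*[640,480]).round(1))
E
```

```text
28.175 jaw 8.191064176070974 [-0.81344977  0.11845563  2.32856969] [ 0.00613072  0.01236919 -0.13561587] 12.780340154539553 [500.10028129 -88.47024739  74.10642721]
cover_lip 0.88 [281.7 155.2]
prop_grip 0.82 [296.6 247.7]
```

drive_tool --pt "0 0 -6 0 0 0 10" --pt "0 0 -12 0 0 0 10" --pt "0 0 -18 0 0 0 10" --pt "0 0 -23 0 0 0 10" --pt "0 0 -23 0 0 0 10"

```text
time_s: 28.95
ee_pos: [499.9, -88.5, 74.1]
ee_rot: [118.3, 89.8, 103.6]
force: [-1.3, -0.5, 3.1]
gripper_width: 12.9
```

```bash
cat > k.py <<'E'
from h import *
s=state();M=R.from_euler('xyz',s["ee_rot"],degrees=True).as_matrix(); print(s["time_s"],"jaw",np.degrees(np.arctan2(M[1,2],M[0,2])),s["force"].round(1),s["torque"].round(3),s["gripper_width"],s["ee_pos"],s["qpos"].round(1))
E
python3 k.py
```

```text
28.95 jaw -14.704906657626264 [-1.3 -0.5  3.1] [-0.151  0.217 -0.11 ] 12.90441562139689 [499.91785397 -88.45507276  74.09331784] [-11.5  17.9 107.3   0.2  54.9   3.1]
```

drive_tool --pt "0 0 -2 0 0 0 10" --pt "0 0 -4 0 0 0 10" --pt "0 0 -4 0 0 0 10"

```text
time_s: 29.32
ee_pos: [499.9, -88.5, 74.1]
ee_rot: [121.0, 89.8, 102.3]
force: [-2.1, -0.7, 2.4]
gripper_width: 13.2
```

```bash
python3 k.py
```

```text
29.325 jaw -18.702879738870934 [-2.1 -0.7  2.4] [-0.115  0.172  0.045] 13.166448403504056 [499.88185724 -88.46298991  74.06216952] [-11.5  17.9 107.3   0.2  54.9   7.1]
```

drive_tool --pt "0 0 -2 0 0 0 10" --pt "0 0 -4 0 0 0 10" --pt "0 0 -4 0 0 0 10"

```text
time_s: 29.7
ee_pos: [499.8, -88.6, 74.1]
ee_rot: [126.8, 89.9, 104.1]
force: [-1.0, -0.7, 2.3]
gripper_width: 14.3
```

```bash
python3 k.py
```

```text
29.7 jaw -22.65347960858261 [-1.  -0.7  2.3] [-0.152  0.174  0.758] 14.273341187560751 [499.81379662 -88.61296917  74.05306186] [-11.4  17.9 107.3   0.2  54.9  11.1]
```

The torque rose to 0.76 N m and the jaws are spreading, so the knob is at its stop. Releasing.

drive_tool --pt "0 0 3 0 0 0 13" --pt "0 0 3 0 0 0 20" --pt "0 0 3 0 0 0 32" --pt "0 0 3 0 0 0 32" --pt "0 0 3 0 0 20 32" --pt "0 0 3 0 0 60 32" --pt "0 0 3 -10 0 110 32" --pt "0 0 3 -50 0 160 32" --pt "0 0 3 -100 0 180 32" --pt "0 0 3 -100 0 180 32"

```text
time_s: 30.95
ee_pos: [398.4, -88.6, 256.3]
ee_rot: [40.5, 89.8, 20.8]
force: [0.9, -0.7, -0.9]
gripper_width: 32.0
```

```bash
python3 - <<'E'
from h import *
h=np.load("h.npy")+[-3,2,0]
s=state();print(s["time_s"],s["ee_pos"],s["force"],s["gripper_width"])
for n in ("scene","top"):
    C=cam(n);f=grab_frame(n);cv2.imwrite(f"pics/end_{n}.png",f[...,::-1])
    for l in ("cover_lip","prop_grip","prop_tip","knob_grip","flask","jar","funnel","washbottle","weighboat"):
        for q in place_of(n,l)[:1]: print(n,l,round(q["p"],2),(np.array(q["location"])*[640,480]).round(1),np.array(q["location"]).round(3))
# bar orientation at the knob, from scene-independent top picture
C=cam("top"); f=cv2.imread("pics/end_top.png",0); p=proj(C,H2W(h,(-122,-26,127))).round().astype(int); print(p); c=f[p[1]-16:p[1]+17,p[0]-16:p[0]+17]; print(c[::2,::2])
E
```

```text
30.95 [398.42240232 -88.62749867 256.31090999] [ 0.88722674 -0.72016677 -0.88016342] 32.0374110588331
scene prop_grip 0.66 [297.8 245.9] [0.465 0.512]
scene prop_tip 0.95 [281. 218.] [0.439 0.454]
scene knob_grip 0.6 [313.3 215.4] [0.49  0.449]
scene flask 0.9 [242.  231.1] [0.378 0.482]
scene jar 0.43 [275.4 229. ] [0.43  0.477]
scene funnel 0.88 [361.1 372.5] [0.564 0.776]
scene washbottle 0.65 [253.7 322.1] [0.396 0.671]
scene weighboat 0.76 [309.6 203.9] [0.484 0.425]
top cover_lip 0.89 [355.3 222.5] [0.555 0.464]
top prop_grip 0.88 [307.2 209.4] [0.48  0.436]
top prop_tip 0.97 [348.4 209.9] [0.544 0.437]
top knob_grip 0.55 [355.3 269.3] [0.555 0.561]
top flask 0.74 [438.2 223.3] [0.685 0.465]
top jar 0.79 [432.9 266.5] [0.676 0.555]
top funnel 0.88 [202.8 200.7] [0.317 0.418]
top washbottle 0.57 [303.7 166. ] [0.474 0.346]
top weighboat 0.71 [437.4 324.6] [0.683 0.676]
[357 271]
[[ 63  52  56  51  52  50  56  61  56  53  55  53  54  55  56  53  53]
 [ 57  50  58  56  56  52  54  55  51  56  60  51  58  57  55  50  57]
 [ 54  56  50  58  52  55  59  52  52  56  59  53  54  55  56
[... 304 characters left out ...]
 52  52  78  29  94  53  21  18  11  52  30  34  38  48  68]
 [ 51  55  56  54  81  19  13  19  11  21  29  20  33  32  33  29  67]
 [ 56  53  56  50  97  16  19  13  23  17  27  23  27  21  30  37  68]
 [ 55  53  54  55  49  94  13  15  22  21  29  17  29  25  32  26  26]
 [107 112  68  87  74  58  89  56  75  59  54  27  24  32  27  25  41]
 [115 112 115 118 118 129  89 106  85  84  32  27  32  66  32  19  35]
 [115 115 119 115 118 110 114 113 117 122  41  24  32  23  30  28  25]
 [117 120 113 114 111 112 114 113 114 121  22  28  27  34  26  27  23]
 [117 116 110 117 109 111 112 114 114 123  30  11  25  28  31  29  28]
 [110 111 115 110 118 117 113 118 117 124  44  35  30  27  31  22  26]]
```

```bash
python3 - <<'E'
from h import *
h=np.load("h.npy")+[-3,2,0]
s=state();W=cam("wrist",s);b=grab_frame("wrist");g=cv2.cvtColor(b,cv2.COLOR_RGB2GRAY)
p=proj(W,H2W(h,(-122,-26,127)));print(p)
x,y=p.round().astype(int); c=g[y-30:y+31,x-30:x+31]; print(c.shape)
m=(c>110).astype(np.uint8); n,L,st,ce=cv2.connectedComponentsWithStats(m)
for i in range(1,n):
    if 8<st[i,4]<400:
        v,u=np.nonzero(L==i); P=np.array([onz(W,[(x-30+a)/640,(y-30+d)/480],127)[:2] for a,d in zip(u,v)]); w,V=np.linalg.eigh(np.cov(P.T)); a=np.degrees(np.arctan2(V[1,1],V[0,1])); print(st[i],P.mean(0),w**.5,"angle",a%180,"unit cw",-(a-np.degrees(h[2]))%180)
E
```

```text
[416.02232669 193.65094125]
(61, 61)
[  3   5  28  36 206] [485.38259006 -71.89637554] [ 5.05759647 11.2350554 ] angle 45.92665225770569 unit cw 126.08380289648089
[29 11  5 14 46] [504.00265398 -77.53518233] [0.96879063 3.8623985 ] angle 69.5727115430732 unit cw 102.43774361111338
[  0  50  61  11 340] [ 500.15724828 -118.05464999] [ 2.39900302 17.68218316] angle 164.03875476696288 unit cw 7.971700387223706
```

```bash
python3 -c "
from workcell import *
print(state()['time_s']); print(env.job_done()); print(state()['time_s'],state()['force'])"
```

```text
32.0
the job is handed in; nothing more can be done
None
the job is handed in; nothing more can be done
```

The cover is propped open, the knob is turned to its end stop, and I handed the job in at 32 s of the 72 s allowed. No verdict was reported.

**What I did**
- **Grasp:** My first close on the prop caught only air. The fingertips end about 30 mm behind the reported TCP, so I regrasped 42 mm lower and the prop held (10 mm opening).
- **Prop and cover:** I slid the strut in under the lip and lifted the cover with it. I then felt for the deck and the back wall of the slot, lowered the tongue home, and let go. The largest force the wrist sensor showed while feeling for the slot was about 5 N, and the prop settled at its expected height.
- **Knob:** I turned it clockwise until the torque rose to 0.76 N m and the jaws began to slip round the bar. I then let go and backed away.

**Last checks**
- **Prop:** In the scene picture the grip and tip were within about 2 pixels of where a seated prop should appear.
- **Cover:** It read about 1.37 rad once the prop was released, and the same or slightly more during the knob turn. In the final scene picture the network missed the lip; the top picture still showed it raised.
- **Knob:** Its white mark measured 102° (1.79 rad), against a stop at 1.75 rad, so it reads at the stop within measuring error.
- **Bystanders:** By the networks' positions, the flask, funnel, washbottle and weighing tray moved by no more than their scatter. The jar agrees in the top picture; in the scene picture its low-confidence fix (0.43) is about 6 pixels off, which I put down to the detection.

**Disagreement:** Two wrist views of the unit's pose differed by about 5 mm. I took a value in between and relied on touch for the slot.

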